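# Load the stepped finishing block in order of height

## Task

Put the stitching and edge-finishing things back in the stepped wooden block, lined up by height so that each can be reached past the next: the glue bottle, the tallest, in the well of the highest step, then the dye bottle, the thread spool and, in the lowest step, the round tin, each standing upright and fully down in its well. Never tip the two bottles over, and do not shift the rotary cutter or the tape dispenser.

Things in the scene. Friction and masses are not known exactly. Their poses are not given: they have to be found in the camera images.
- glue_bottle_mid (a point): white glue bottle with screw cap, standing upright, the tallest thing: 112 mm high, round, body 43 mm across up to 94 mm, cap 24 mm across. This point is on its axis half-way up (56 mm above its foot); z runs up the bottle
- dye_bottle_mid (a point): amber-brown edge-dye bottle with screw cap, standing upright: 78 mm high, round, body 34 mm across up to 66 mm, cap 18 mm across. This point is on its axis half-way up (39 mm above its foot); z runs up the bottle
- thread_spool_mid (a point): reel of grey waxed thread standing on end: 42 mm high, flanges 32 mm across at foot and top (the top flange is the uppermost 4 mm; the reel between is thinner, 18 mm to the touch). This point is on its axis half-way up (21 mm above its foot); z runs up the reel
- round_tin_mid (a point): small red round tin, its lid fixed on, the lowest thing: 35 mm high, 56 mm across. This point is on its axis half-way up (17.5 mm above its foot); z runs up the tin
- well_glue (a point): round well bored in the highest step of the stepped block: 52 mm bore, 30 mm deep, its rim 40 mm above the bench and countersunk 3 mm wide. This point is the centre of the well's floor; x runs along the row of wells towards the lower steps, y across the block, z up. The block is fixed to the bench, hardwood, 245 by 80 mm, with four steps in one straight row, one well in each, the floors lined with grey felt
- well_dye (a point): round well bored in the second-highest step of the stepped block: 43 mm bore, 18 mm deep, its rim 28 mm above the bench and countersunk 3 mm wide. This point is the centre of the well's floor; x runs along the row of wells towards the lower steps, y across the block, z up
- well_spool (a point): round well bored in the second-lowest step of the stepped block: 41 mm bore, 10 mm deep, its rim 20 mm above the bench and countersunk 3 mm wide. This point is the centre of the well's floor; x runs along the row of wells towards the lower steps, y across the block, z up
- well_tin (a point): round well bored in the lowest step of the stepped block: 65 mm bore, 7 mm deep, its rim 13 mm above the bench and countersunk 3 mm wide. This point is the centre of the well's floor; x runs along the row of wells towards the lower steps, y across the block, z up
- cutter: bystander: blue rotary cutter lying flat, 148 mm long (along its y), up to 48 mm wide, 20 mm high; origin under its middle
- dispenser: bystander: small black tape dispenser, 111 mm long (along its y), 23 mm wide, 50 mm high; origin under its middle
Things that resemble listed ones, but are neither listed nor needed, are in the scene too. Leave any blue look-alike of the part that bears thread_spool_mid alone.

How it is judged:
At the end, for the whole second after the job is handed in: Each of the four things stands at rest, released, in its own well: its axis within 8 mm of the well's centre, its foot within 3 mm of the well's floor and upright within 0.08 rad; from the highest step to the lowest: glue bottle, dye bottle, thread spool, round tin (horizontal distance between glue_bottle_mid and well_glue below 0.008 m and z of glue_bottle_mid in the frame of well_glue between 0.053 and 0.059 m and angle between each of glue_bottle_mid, dye_bottle_mid, thread_spool_mid, round_tin_mid's own z axis and vertical below 0.08 rad and linear speed of each of glue_bottle, dye_bottle, thread_spool, round_tin below 0.02 m/s and horizontal distance between dye_bottle_mid and well_dye below 0.008 m and z of dye_bottle_mid in the frame of well_dye between 0.036 and 0.042 m and horizontal distance between thread_spool_mid and well_spool below 0.008 m and z of thread_spool_mid in the frame of well_spool between 0.018 and 0.024 m and horizontal distance between round_tin_mid and well_tin below 0.008 m and z of round_tin_mid in the frame of well_tin between 0.0145 and 0.0205 m); the robot touches nothing.
It fails at once if the glue or dye bottle is tipped over (leans more than 0.6 rad) (angle between any of glue_bottle_mid, dye_bottle_mid's own z axis and vertical above 0.6 rad).
It fails at once if the rotary cutter or the tape dispenser is shifted more than 20 mm (distance of any of cutter, dispenser from where it was at the start of the episode above 0.02 m).
It also fails if it takes over 96 s, if anything falls off the work surface, if the arm or the gripper's body presses on something with over 40 N, if the wrist force passes 120 N, or if a joint passes its speed limit or range.

## Robot

A 6-joint arm with a two-finger parallel gripper is mounted at the origin on a cart in front of the work surface, level with it; the furniture and walls round the work are solid. World frame = base frame: x ahead of the robot, y to its left, z up, the work surface at z = 0. Lengths are in m, angles in rad, forces in N, time in s.
With the tool pointing down it reaches from about 0.25 to 0.775 m from the base axis. Payload 4 kg.
Tool frame: the origin (TCP) lies at the centre of the arm's flange, where the gripper is bolted on; the fingertips stand 199 mm ahead of it and the grasp point (between the pads) lies 180 mm ahead of it (robot.tcp_to_tips is the z of the fingertips in the tool frame, in m); z points along the fingers, y is the line along which they close (so a half turn about z gives the same grasp; the last joint's range is limited). The gripper opens to 94 mm and grips with 3 to 60 N. Pads are 16 mm wide; open, the fingers measure 119 mm over their backs; the gripper's body (75 mm by 177 mm) begins 78 mm behind the grasp point.
Start: joints at [1.08, 0.087, 1.371, -0, 1.684, -0.103], TCP at [0.208, 0.509, 0.405] pointing down, gripper open.
Joint ranges: [-3.1, 3.1], [-0.76, 2.03], [0.27, 2.55], [-1.08, 4.22], [0.17, 2.65], [-2.57, 2.57]. Speed limits (rad/s): [2.79, 2.79, 3.14, 3.14, 3.14, 3.14].

## Interface

Orientations are given as [roll, pitch, yaw] about the fixed x, y, z axes, in that order (R = Rz(yaw) Ry(pitch) Rx(roll)).
In Python, from bench import robot gives the robot as it stands.
- The arm moves only by the tool play_rows, never from a script. Its arguments are lists of equal length, an entry for each row: "translation": the shift along the tool's x, y, z scaled (see below), a list of three; "twist": the turn, a rotation vector about the tool's x, y, z scaled (see below), a list of three; "gripper": the opening, from -1 (shut) to 1 (fully open). A call has 1 to 8 rows; each row shifts and turns the commanded pose from where the row before left it, along the tool's axes as they then stand; what a row does not reach is not made up. The controller multiplies each number of a shift by 0.04 m and each number of a turn by 0.1 rad. A row lasts 1/10 s, in which the tool goes at most 50 mm and 8.59 degrees, less where a joint would pass 70% of its speed; a pose out of reach is approached as far as the arm can. A call with a number of a shift or a turn outside -1 to 1 is refused whole. A call with a gripper value outside its range is refused whole. The fingers move at their own pace and stop on an object; the grip force is fixed at half the most. Time passes only in rows, so rows that do not move let the fingers close. It gives the time, the measured TCP pose, the force, the opening and the grip force at its end, in the units of the state.
- robot.get_obs(): the state, without advancing time (a new reading comes with each control period).
- robot.snapshot(name): name is "side" or "top"; returns the picture (420x560x3 uint8, red, green, blue); there is no depth.
- robot.camera_model(name): a dict with "camera_matrix" (3x3 intrinsics, pixels), "k1" (the pictures are not rectified: a ray, as slopes to the right and down, at radius r is drawn at 1 + k1 r^2 times it, then the intrinsics apply), "rvec" (rotation vector, rad) and "tvec" (3), from world to camera coordinates, as OpenCV has them. Camera axes: x right, y down, z forward; pixel columns grow to the right and rows downward; lengths in m; the calibration is good to about 2 mm. A picture is of the moment at which its call begins. camera_model takes no time and is no camera call.
- robot.close_job(): hands the job in; it is judged then, once.
Trained networks look in the newest picture that a camera, given by its name, has taken for a name from the list of things; names that differ only in an ending like _2 or _b are one class to them, and where a whole thing is asked for, a point or a joint stands for the part that bears it (a point fixed in the world has none). Each returns a list of dicts, best first, with "score" (0 to 1); they miss things now and then, are a little off and sometimes report something else, mostly with a low value. They report only what shows in the picture. A call takes as long as a camera call. They do not tell look-alikes from the thing itself.
- robot.recognise(name, camera): "centre" ([x, y, z] in m, in world coordinates, good to about 4 mm: the middle of the surface that is visible of it).
- robot.spot_point(name, camera): "centre" ([x, y, z] in m, in world coordinates, good to about 4 mm: a listed point, or the origin of a listed thing).
The state is a dict: "time": time; "joint_positions": joint angles; "qvel": joint speeds; "joint_torque": joint torques, N m; "tool_pos": TCP position; "ee_rot": TCP orientation; "wrist_force": force on the tool from outside, world axes, zero at the start; "wrist_torque": the same for the moment, N m; "width": finger opening in m; "finger_force": force on a finger pad.
Only numpy, scipy, OpenCV 4.12 (cv2) and the standard library are available. Lean on these libraries where they do the work, as an engineer would, in place of code of your own. Each camera call takes 0.05 s, during which the arm holds its last target. There are 200 camera calls.

## Working session

There is one attempt and no reset: what is moved stays moved. The work goes in short steps, Python scripts to look and compute and a tool call to move; the robot and the scene stay as the last step left them, time stands still between calls to the robot, and variables do not carry over. Pictures are saved under pics/ and viewed, at most 14 in all, crops included, and the job is handed in when it is done.

Besides the shell and the picture viewer there is one more tool, called by a JSON object that holds its "name" and its "arguments", one argument or row to a line. play_rows: Moves the arm, as the interface text tells. Its arguments: {"type":"object","properties":{"translation":{"type":"array","items":{"type":"array","items":{"type":"number","minimum":-1,"maximum":1}}},"twist":{"type":"array","items":{"type":"array","items":{"type":"number","minimum":-1,"maximum":1}}},"gripper":{"type":"array","items":{"type":"number"}}},"required":["translation","twist","gripper"]}

```bash
mkdir -p pics; cat > look.py <<'E'
from bench import robot
import cv2
for c in ("side","top"):
    im=robot.snapshot(c); cv2.imwrite(f"pics/{c}0.png",im[:,:,::-1])
for n in ["glue_bottle_mid","dye_bottle_mid","thread_spool_mid","round_tin_mid","well_glue","well_dye","well_spool","well_tin","cutter","dispenser"]:
    for c in ("top","side"):
        print(n,c,[([round(float(v),4) for v in d["centre"]],round(d["score"],2)) for d in robot.spot_point(n,c)][:4])
o=robot.get_obs(); print(o["time"],o["tool_pos"],o["ee_rot"],o["width"])
for c in ("side","top"):
    print({k:v for k,v in robot.camera_model(c).items()})
E
python3 look.py
```

```text
glue_bottle_mid top [([0.5765, -0.3754, 0.0521], 0.71), ([0.6557, -0.2076, 0.0077], 0.34)]
glue_bottle_mid side [([0.574, -0.3661, 0.0554], 0.63)]
dye_bottle_mid top [([0.4421, 0.0461, 0.0387], 0.74), ([0.6094, -0.1614, 0.0104], 0.67)]
dye_bottle_mid side [([0.439, 0.0499, 0.0379], 0.64)]
thread_spool_mid top [([0.5892, 0.0414, 0.021], 0.72), ([0.5161, 0.0568, 0.0176], 0.72)]
thread_spool_mid side [([0.592, 0.0426, 0.0206], 0.92), ([0.5216, 0.0605, 0.0191], 0.87)]
round_tin_mid top [([0.4327, -0.4137, 0.0197], 0.57)]
round_tin_mid side [([0.429, -0.4125, 0.0154], 0.78)]
well_glue top [([0.5283, -0.0883, 0.0106], 0.81)]
well_glue side [([0.5333, -0.0883, 0.0119], 0.97)]
well_dye top [([0.5659, -0.1261, 0.0126], 0.62)]
well_dye side [([0.5698, -0.1259, 0.0119], 0.76), ([0.5907, 0.0432, 0.0187], 0.61), ([0.4314, -0.4147, 0.0163], 0.4), ([0.529, -0.0897, 0.0101], 0.17)]
well_spool top []
well_spool side [([0.607, -0.1612, 0.0079], 0.71), ([0.4294, -0.4117, 0.0168], 0.6)]
well_tin top [([0.6556, -0.2064, 0.0076], 0.91), ([0.5636, -0.1226, 0.0116], 0.27)]
well_tin side [([0.6518, -0.2048, 
[... 242 characters left out ...]
469601] [ 3.14150085e+00 -4.75809703e-06  2.75374709e+00] 0.09384759636542359
{'camera_matrix': array([[414.62547711,   0.        , 289.41074028],
       [  0.        , 414.62547711, 209.13705143],
       [  0.        ,   0.        ,   1.        ]]), 'k1': 0.009607513785804642, 'rvec': array([ 0.44451642,  2.48686496, -1.53428977]), 'tvec': array([0.62657627, 0.03471954, 0.91606069])}
{'camera_matrix': array([[424.66264355,   0.        , 279.05851541],
       [  0.        , 424.66264355, 208.09313463],
       [  0.        ,   0.        ,   1.        ]]), 'k1': -0.06718443812871935, 'rvec': array([ 2.11930895, -2.13894487,  0.19512908]), 'tvec': array([-0.1661863 ,  0.56354002,  0.88362913])}
```

View pics/top0.png

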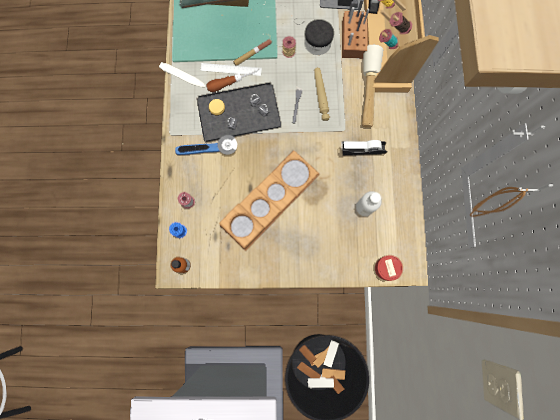

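View pics/side0.png

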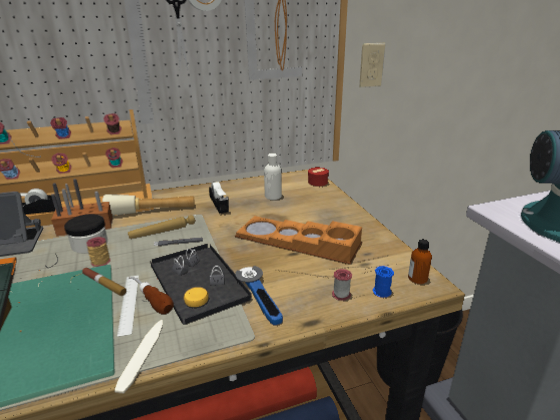

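The top view has two reels on the left of the bench. (185,200) has red flanges and grey thread. (177,230) is blue, so I leave it alone. A third, at (289,46), stands on the mat with the tools. The grey reel near the block matches the description. I'll confirm it in a crop, with the fitted positions drawn on.

```bash
cat > h.py <<'E'
import numpy as np, cv2
from bench import robot
def proj(c,P):
    m=robot.camera_model(c); K=m["camera_matrix"]
    return cv2.projectPoints(np.array(P,float).reshape(-1,1,3),m["rvec"],m["tvec"],K,np.array([m["k1"],0,0,0.]))[0].reshape(-1,2)
def circ(x,y,z,r,n=60):
    t=np.linspace(0,2*np.pi,n); return np.c_[x+r*np.cos(t),y+r*np.sin(t),np.full(n,z)]
# name: x,y,[(z,r)...]
W={"g":(.5308,-.0883,.040,.026),"d":(.5679,-.1260,.028,.0215),"s":(.607,-.1612,.020,.0205),"t":(.6537,-.2056,.013,.0325)}
T={"glue":(.5753,-.3708,[(0,.0215),(.112,.012)]),"dye":(.4405,.048,[(0,.017),(.078,.009)]),"spool":(.5906,.042,[(0,.016),(.042,.016)]),"tin":(.4309,-.4131,[(0,.028),(.035,.028)])}
YAW=2.377
def fit():
    P=np.array([v[:2] for v in W.values()]); c=P.mean(0); d=np.linalg.svd(P-c)[2][0]; d*=np.sign(d[0])
    return c,d,(P-c)@d,(P-c)@np.array([-d[1],d[0]])
def overlay(c,im,boxes,scale,S):
    outs=[]
    for (x0,y0,x1,y1),s in zip(boxes,scale):
        o=cv2.resize(im[y0:y1,x0:x1],None,fx=s,fy=s,interpolation=cv2.INTER_CUBIC)
        for pts in S:
            p=(proj(c,pts)-[x0,y0]+.5)*s-.5
            cv2.polylines(o,[np.round(p*8).astype(int)],True,(0,255,0),1,cv2.LINE_AA,3)
        outs.append(o)
    return outs
E
cat > a.py <<'E'
from h import *
print(fit())
S=[circ(x,y,z,r) for x,y,z,r in W.values()]+[circ(v[0],v[1],z,r) for v in T.values() for z,r in v[2]]
t=cv2.imread("pics/top0.png"); s=cv2.imread("pics/side0.png")
o=overlay("top",t,[(160,180,240,280),(340,180,420,290)],[3,3],S)+overlay("side",s,[(325,230,445,310)],[3],S)
h=np.zeros((600,800,3),np.uint8)
b=overlay("top",t,[(215,145,325,255)],[2.6],S)[0]; b2=overlay("side",s,[(230,140,370,265)],[2.6],S)[0]
def put(i,x,y): h[y:y+i.shape[0],x:x+i.shape[1]]=i[:600-y,:800-x]
put(o[0],0,0);put(o[1],240,0);put(b,490,0);put(b2,0,300) if 0 else None
put(o[2],0,350);put(b2,420,300)
cv2.imwrite("pics/ov1.png",h)
E
python3 a.py
```

```text
(array([ 0.58985 , -0.145275]), array([ 0.7253728 , -0.68835623]), array([-0.08205236, -0.02919   ,  0.02340222,  0.08784014]), array([ 0.00068068, -0.00112786,  0.00025375,  0.00019343]))
```

View pics/ov1.png

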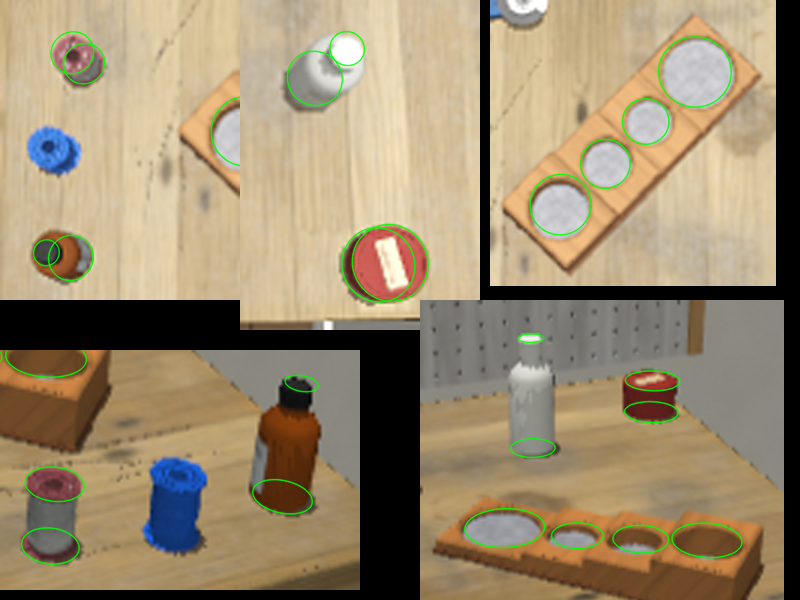

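The overlays fit in both views. The reel at (52,515) in the crop, side pixel (342,284), has grey thread and plum flanges, so it is the target, and the blue one stays put. Positions look good to about 2 mm. Next is a planner for the shifts.

```bash
cat >> h.py <<'E'
Y=2.3824
c0,d0,s0,_=fit()
WX={k:c0+s*d0 for k,s in zip("gdst",s0)}
def to(x,y,z,yaw=Y):
    o=robot.get_obs(); p=np.array(o["tool_pos"]); e=np.array(o["ee_rot"])
    R=cv2.Rodrigues(np.array([0,0,yaw]))[0]@np.diag([1,-1,-1.])
    v=R.T@(np.array([x,y,z])-p)
    print("units xyz",np.round(v/.04,2),"n>=",np.ceil(np.linalg.norm(v)/.048),"twist z units",round(-(yaw-e[2])/.1,2),"at",p.round(4),e.round(3),"w",round(o["width"],4),"t",o["time"],"F",np.round(o["wrist_force"],1))
E
python3 -c "
from h import *
print(WX); to(*T['dye'][:2],.33)"
```

```text
{'g': array([ 0.53033145, -0.08879375]), 'd': array([ 0.56867637, -0.12518188]), 's': array([ 0.60682533, -0.16138406]), 't': array([ 0.65356685, -0.20574031])}
units xyz [-12.15  -4.36   1.87] n>= 11.0 twist z units 3.71 at [0.208  0.5092 0.4047] [ 3.142 -0.     2.754] w 0.0938 t 1.1 F [ 0.3 -0.3  0.7]
```

{"name": "play_rows", "arguments": {
  "translation": [
    [0,0,0],
    [0,0,0],
    [0,0,0],
    [0,0,0],
    [-1,-0.36,0.15],
    [-1,-0.36,0.15],
    [-1,-0.36,0.15],
    [-1,-0.36,0.15]
  ],
  "twist": [
    [0,0,0.93],
    [0,0,0.93],
    [0,0,0.93],
    [0,0,0.92],
    [0,0,0],
    [0,0,0],
    [0,0,0],
    [0,0,0]
  ],
  "gripper": [1,1,1,1,1,1,1,1]
}}

```text
time: 1.9
tool_pos: [0.2848, 0.3559, 0.3805]
ee_rot: [3.141, 0.0, 2.384]
wrist_force: [-0.0, 0.3, -0.1]
width: 0.0938
finger_force: 0.0
```

{"name": "play_rows", "arguments": {
  "translation": [
    [-1,-0.36,0.15],
    [-1,-0.36,0.15],
    [-1,-0.36,0.15],
    [-1,-0.36,0.15],
    [-1,-0.36,0.15],
    [-1,-0.36,0.15],
    [-1,-0.36,0.15],
    [-1,-0.36,0.15]
  ],
  "twist": [
    [0,0,0],
    [0,0,0],
    [0,0,0],
    [0,0,0],
    [0,0,0],
    [0,0,0],
    [0,0,0],
    [0,0,0]
  ],
  "gripper": [1,1,1,1,1,1,1,1]
}}

```text
time: 2.7
tool_pos: [0.4378, 0.0518, 0.3328]
ee_rot: [3.141, 0.001, 2.383]
wrist_force: [0.2, -0.3, -0.4]
width: 0.094
finger_force: 0.0
```

```bash
python3 -c "
from h import *
to(*T['dye'][:2],.23)"
```

```text
units xyz [-0.11 -0.02  2.57] n>= 3.0 twist z units 0.0 at [0.4378 0.0518 0.3328] [3.141e+00 1.000e-03 2.383e+00] w 0.094 t 2.7 F [ 0.2 -0.3 -0.4]
```

{"name": "play_rows", "arguments": {
  "translation": [
    [-0.12,-0.03,0.9],
    [0,0,0.9],
    [0,0,0.77],
    [0,0,0],
    [0,0,0],
    [0,0,0],
    [0,0,0],
    [0,0,0]
  ],
  "twist": [
    [0,0,0],
    [0,0,0],
    [0,0,0],
    [0,0,0],
    [0,0,0],
    [0,0,0],
    [0,0,0],
    [0,0,0]
  ],
  "gripper": [1,1,1,1,-1,-1,-1,-1]
}}

```text
time: 3.5
tool_pos: [0.4407, 0.0495, 0.2315]
ee_rot: [3.139, 0.002, 2.383]
wrist_force: [-0.3, -0.5, -0.1]
width: 0.0653
finger_force: 0.0
```

{"name": "play_rows", "arguments": {
  "translation": [
    [0,0,0],
    [0,0,0],
    [0,0,0],
    [0,0,0]
  ],
  "twist": [
    [0,0,0],
    [0,0,0],
    [0,0,0],
    [0,0,0]
  ],
  "gripper": [-1,-1,-1,-1]
}}

```text
time: 3.9
tool_pos: [0.4401, 0.0494, 0.2299]
ee_rot: [3.141, -0.0, 2.383]
wrist_force: [-0.0, 0.0, -0.2]
width: 0.0333
finger_force: 18.1
```

```bash
python3 -c "
from h import *
to(*WX['d'],.33)"
```

```text
units xyz [-5.34 -0.95 -2.5 ] n>= 5.0 twist z units 0.0 at [0.4401 0.0494 0.2299] [ 3.141 -0.     2.383] w 0.0333 t 3.9 F [-0.   0.  -0.2]
```

{"name": "play_rows", "arguments": {
  "translation": [
    [0,0,0],
    [0,0,-0.4],
    [0,0,-0.7],
    [0,0,-0.7],
    [0,0,-0.7],
    [-0.5,-0.1,0],
    [-0.7,-0.12,0],
    [-0.8,-0.15,0]
  ],
  "twist": [
    [0,0,0],
    [0,0,0],
    [0,0,0],
    [0,0,0],
    [0,0,0],
    [0,0,0],
    [0,0,0],
    [0,0,0]
  ],
  "gripper": [-1,-1,-1,-1,-1,-1,-1,-1]
}}

```text
time: 4.7
tool_pos: [0.4882, -0.0167, 0.3301]
ee_rot: [3.141, 0.0, 2.384]
wrist_force: [0.0, 0.2, -0.9]
width: 0.0332
finger_force: 30.0
```

{"name": "play_rows", "arguments": {
  "translation": [
    [-0.8,-0.14,0],
    [-0.8,-0.14,0],
    [-0.7,-0.12,0],
    [-0.6,-0.1,0],
    [-0.44,-0.08,0],
    [0,0,0],
    [0,0,0]
  ],
  "twist": [
    [0,0,0],
    [0,0,0],
    [0,0,0],
    [0,0,0],
    [0,0,0],
    [0,0,0],
    [0,0,0]
  ],
  "gripper": [-1,-1,-1,-1,-1,-1,-1]
}}

```text
time: 5.4
tool_pos: [0.5688, -0.1251, 0.3291]
ee_rot: [-3.141, -0.002, 2.382]
wrist_force: [0.7, 0.2, -1.2]
width: 0.0329
finger_force: 30.0
```

```bash
cat > chk.py <<'E'
import sys
from h import *
# chk.py name well foot_z : overlay held thing expected at TCP axis
n,w,fz,out=sys.argv[1],sys.argv[2],float(sys.argv[3]),sys.argv[4]
to(*WX[w],robot.get_obs()["tool_pos"][2])
p=np.array(robot.get_obs()["tool_pos"])
S=[circ(*W[w])]+[circ(p[0],p[1],fz+z,r) for z,r in T[n][2]]
ims=[]
for c in ("top","side"):
    im=np.ascontiguousarray(robot.snapshot(c)[:,:,::-1])
    print(c,[(np.round(d["centre"],4),round(d["score"],2)) for d in robot.spot_point(n+("_mid" if n=="spool" else "_bottle_mid" if n!="tin" else "_mid") if n not in("spool","tin") else {"spool":"thread_spool_mid","tin":"round_tin_mid"}[n],c)][:3])
    u,v=proj(c,[[p[0],p[1],fz]])[0].astype(int)
    ims+=overlay(c,im,[(u-65,v-65,u+65,v+65)],[3],S)
cv2.imwrite("pics/"+out,np.hstack(ims))
E
python3 chk.py dye d 0.1 dye1.png
```

```text
units xyz [ 0. -0.  0.] n>= 1.0 twist z units -0.0 at [ 0.5688 -0.1251  0.3291] [-3.141e+00 -2.000e-03  2.382e+00] w 0.0329 t 5.4 F [ 0.7  0.2 -1.2]
top []
side [(array([ 0.608 , -0.1615,  0.0087]), 0.73), (array([ 0.568 , -0.126 ,  0.1402]), 0.63), (array([ 0.5755, -0.3667,  0.0553]), 0.63)]
```

View pics/dye1.png

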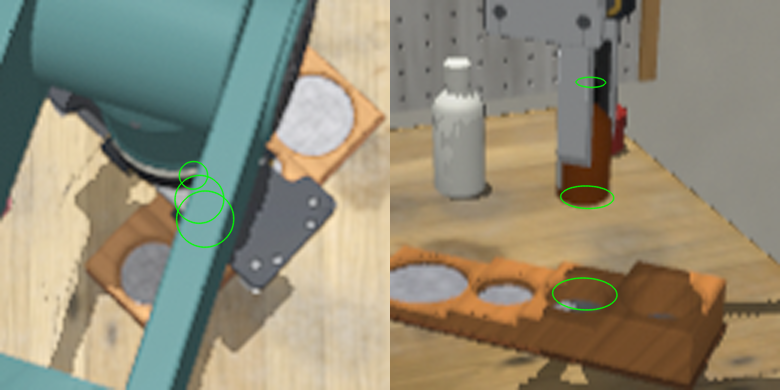

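{"name": "play_rows", "arguments": {
  "translation": [
    [0,0,0.5],
    [0,0,0.5],
    [0,0,0.4],
    [0,0,0.3],
    [0,0,0.25],
    [0,0,0.2],
    [0,0,0.08],
    [0,0,0]
  ],
  "twist": [
    [0,0,0],
    [0,0,0],
    [0,0,0],
    [0,0,0],
    [0,0,0],
    [0,0,0],
    [0,0,0],
    [0,0,0]
  ],
  "gripper": [-1,-1,-1,-1,-1,-1,-1,-1]
}}

```text
time: 6.4
tool_pos: [0.569, -0.1252, 0.2407]
ee_rot: [3.141, 0.0, 2.383]
wrist_force: [0.2, 0.4, -0.6]
width: 0.0333
finger_force: 30.0
```

{"name": "play_rows", "arguments": {
  "translation": [
    [0,0,0],
    [0,0,0],
    [0,0,0],
    [0,0,0],
    [0,0,0],
    [0,0,-0.6],
    [0,0,-1],
    [0,0,-1]
  ],
  "twist": [
    [0,0,0],
    [0,0,0],
    [0,0,0],
    [0,0,0],
    [0,0,0],
    [0,0,0],
    [0,0,0],
    [0,0,0]
  ],
  "gripper": [0,0,0.5,1,1,1,1,1]
}}

```text
time: 7.2
tool_pos: [0.5686, -0.1251, 0.3449]
ee_rot: [-3.141, -0.002, 2.383]
wrist_force: [1.3, -0.3, 0.4]
width: 0.0914
finger_force: 0.0
```

```bash
python3 -c "
from h import *
to(*T['spool'][:2],.30)"
```

```text
units xyz [2.48 3.41 1.12] n>= 4.0 twist z units 0.0 at [ 0.5686 -0.1251  0.3449] [-3.141e+00 -2.000e-03  2.383e+00] w 0.0914 t 7.2 F [ 1.3 -0.3  0.4]
```

{"name": "play_rows", "arguments": {
  "translation": [
    [0.5,0.68,0],
    [0.5,0.68,0],
    [0.5,0.68,0],
    [0.5,0.68,0],
    [0.48,0.69,0],
    [0,0,0.7],
    [0,0,0.7],
    [0,0,0.7]
  ],
  "twist": [
    [0,0,0],
    [0,0,0],
    [0,0,0],
    [0,0,0],
    [0,0,0],
    [0,0,0],
    [0,0,0],
    [0,0,0]
  ],
  "gripper": [1,1,1,1,1,1,1,1]
}}

```text
time: 8.0
tool_pos: [0.5908, 0.0426, 0.2601]
ee_rot: [3.141, 0.001, 2.384]
wrist_force: [-0.7, 0.3, -0.6]
width: 0.0944
finger_force: 0.0
```

```bash
python3 -c "
from h import *
to(*T['spool'][:2],.216)"
```

```text
units xyz [-0.01 -0.01  1.1 ] n>= 1.0 twist z units 0.01 at [0.5908 0.0426 0.2601] [3.141e+00 1.000e-03 2.384e+00] w 0.0944 t 8.0 F [-0.7  0.3 -0.6]
```

{"name": "play_rows", "arguments": {
  "translation": [
    [0,0,0.6],
    [0,0,0.5],
    [0,0,0],
    [0,0,0],
    [0,0,0],
    [0,0,0],
    [0,0,0],
    [0,0,0]
  ],
  "twist": [
    [0,0,0],
    [0,0,0],
    [0,0,0],
    [0,0,0],
    [0,0,0],
    [0,0,0],
    [0,0,0],
    [0,0,0]
  ],
  "gripper": [1,1,1,-1,-1,-1,-1,-1]
}}

```text
time: 8.8
tool_pos: [0.591, 0.042, 0.2175]
ee_rot: [3.141, 0.001, 2.383]
wrist_force: [0.3, 0.2, 0.4]
width: 0.0577
finger_force: 0.0
```

{"name": "play_rows", "arguments": {
  "translation": [
    [0,0,0],
    [0,0,0],
    [0,0,0],
    [0,0,0],
    [0,0,0],
    [0,0,0]
  ],
  "twist": [
    [0,0,0],
    [0,0,0],
    [0,0,0],
    [0,0,0],
    [0,0,0],
    [0,0,0]
  ],
  "gripper": [-1,-1,-1,-1,-1,-1]
}}

```text
time: 9.4
tool_pos: [0.5908, 0.0421, 0.2166]
ee_rot: [3.142, -0.0, 2.383]
wrist_force: [-0.4, 0.1, -0.3]
width: 0.0269
finger_force: 30.0
```

```bash
python3 -c "
from h import *
to(*WX['s'],.336)"
```

```text
units xyz [-3.79 -3.41 -2.98] n>= 5.0 twist z units 0.0 at [0.5908 0.0421 0.2166] [ 3.142 -0.     2.383] w 0.0269 t 9.4 F [-0.4  0.1 -0.3]
```

```bash
python3 chk.py spool s 0.0 sp1.png
```

```text
units xyz [-3.79 -3.41  0.  ] n>= 5.0 twist z units 0.0 at [0.5908 0.0421 0.2166] [ 3.142 -0.     2.383] w 0.0269 t 9.4 F [-0.4  0.1 -0.3]
top [(array([0.5187, 0.057 , 0.0163]), 0.75), (array([ 0.5279, -0.0868,  0.0084]), 0.35)]
side [(array([0.5201, 0.0609, 0.0165]), 0.7)]
```

View pics/sp1.png

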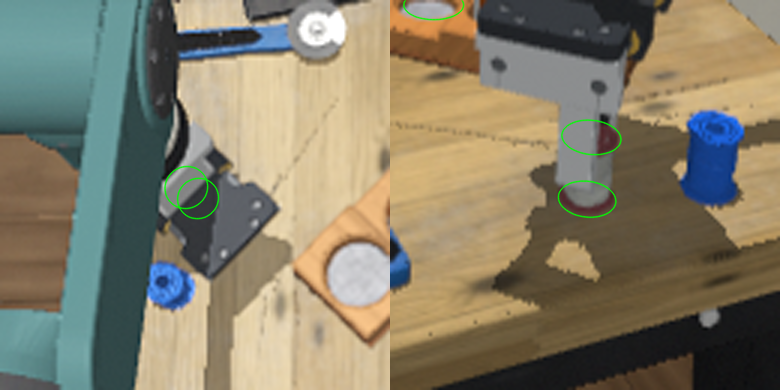

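The spool stands upright between the pads and lines up with the foot circle at (587,200). I'll lift it and check again over the well.

{"name": "play_rows", "arguments": {
  "translation": [
    [0,0,-0.4],
    [0,0,-0.6],
    [0,0,-0.7],
    [0,0,-0.7],
    [0,0,-0.6],
    [-0.4,-0.36,0],
    [-0.6,-0.54,0],
    [-0.65,-0.59,0]
  ],
  "twist": [
    [0,0,0],
    [0,0,0],
    [0,0,0],
    [0,0,0],
    [0,0,0],
    [0,0,0],
    [0,0,0],
    [0,0,0]
  ],
  "gripper": [-1,-1,-1,-1,-1,-1,-1,-1]
}}

```text
time: 10.4
tool_pos: [0.5976, -0.0469, 0.3371]
ee_rot: [3.141, 0.001, 2.385]
wrist_force: [-0.0, -0.0, -1.2]
width: 0.0266
finger_force: 30.0
```

{"name": "play_rows", "arguments": {
  "translation": [
    [-0.7,-0.6,0],
    [-0.6,-0.54,0],
    [-0.5,-0.46,0],
    [-0.34,-0.32,0],
    [0,0,0],
    [0,0,0]
  ],
  "twist": [
    [0,0,0],
    [0,0,0],
    [0,0,0],
    [0,0,0],
    [0,0,0],
    [0,0,0]
  ],
  "gripper": [-1,-1,-1,-1,-1,-1]
}}

```text
time: 11.0
tool_pos: [0.607, -0.1609, 0.3365]
ee_rot: [3.141, -0.001, 2.383]
wrist_force: [0.3, 0.9, -0.2]
width: 0.027
finger_force: 30.0
```

```bash
python3 chk.py spool s 0.12 sp2.png
```

```text
units xyz [-0.01 -0.01  0.  ] n>= 1.0 twist z units 0.0 at [ 0.607  -0.1609  0.3365] [ 3.141e+00 -1.000e-03  2.383e+00] w 0.027 t 11.0 F [ 0.3  0.9 -0.2]
top [(array([ 0.5649, -0.1243,  0.0116]), 0.69)]
side [(array([ 0.6038, -0.1582,  0.1409]), 0.74), (array([0.5215, 0.0596, 0.018 ]), 0.67)]
```

View pics/sp2.png

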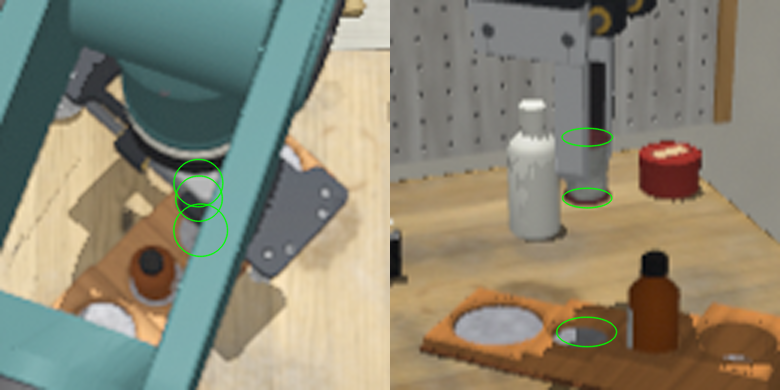

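{"name": "play_rows", "arguments": {
  "translation": [
    [0,0,0.5],
    [0,0,0.6],
    [0,0,0.5],
    [0,0,0.4],
    [0,0,0.3],
    [0,0,0.25],
    [0,0,0.17],
    [0,0,0]
  ],
  "twist": [
    [0,0,0],
    [0,0,0],
    [0,0,0],
    [0,0,0],
    [0,0,0],
    [0,0,0],
    [0,0,0],
    [0,0,0]
  ],
  "gripper": [-1,-1,-1,-1,-1,-1,-1,-1]
}}

```text
time: 12.0
tool_pos: [0.607, -0.1612, 0.2275]
ee_rot: [-3.142, -0.0, 2.383]
wrist_force: [-0.2, 0.8, -0.6]
width: 0.0271
finger_force: 30.0
```

{"name": "play_rows", "arguments": {
  "translation": [
    [0,0,0],
    [0,0,0],
    [0,0,0],
    [0,0,0],
    [0,0,0],
    [0,0,-0.6],
    [0,0,-1],
    [0,0,-1]
  ],
  "twist": [
    [0,0,0],
    [0,0,0],
    [0,0,0],
    [0,0,0],
    [0,0,0],
    [0,0,0],
    [0,0,0],
    [0,0,0]
  ],
  "gripper": [-0.2,0,0.5,1,1,1,1,1]
}}

```text
time: 12.8
tool_pos: [0.6067, -0.1612, 0.332]
ee_rot: [-3.141, -0.002, 2.383]
wrist_force: [-0.6, 0.1, -0.9]
width: 0.087
finger_force: 0.0
```

```bash
python3 -c "
from h import *
to(*T['glue'][:2],.37)"
```

```text
units xyz [-3.04 -4.34 -0.95] n>= 5.0 twist z units 0.0 at [ 0.6067 -0.1612  0.332 ] [-3.141e+00 -2.000e-03  2.383e+00] w 0.087 t 12.8 F [-0.6  0.1 -0.9]
```

{"name": "play_rows", "arguments": {
  "translation": [
    [0,0,-0.95],
    [-0.43,-0.62,0],
    [-0.43,-0.62,0],
    [-0.43,-0.62,0],
    [-0.43,-0.62,0],
    [-0.44,-0.62,0],
    [-0.44,-0.62,0],
    [-0.44,-0.62,0]
  ],
  "twist": [
    [0,0,0],
    [0,0,0],
    [0,0,0],
    [0,0,0],
    [0,0,0],
    [0,0,0],
    [0,0,0],
    [0,0,0]
  ],
  "gripper": [1,1,1,1,1,1,1,1]
}}

```text
time: 13.6
tool_pos: [0.5754, -0.3721, 0.3699]
ee_rot: [3.141, 0.0, 2.383]
wrist_force: [0.1, 0.0, 0.2]
width: 0.0942
finger_force: 0.0
```

{"name": "play_rows", "arguments": {
  "translation": [
    [0,0,0],
    [0,0,0.5],
    [0,0,0.7],
    [0,0,0.7],
    [0,0,0.7],
    [0,0,0.4],
    [0,0,0],
    [0,0,0]
  ],
  "twist": [
    [0,0,0],
    [0,0,0],
    [0,0,0],
    [0,0,0],
    [0,0,0],
    [0,0,0],
    [0,0,0],
    [0,0,0]
  ],
  "gripper": [1,1,1,1,1,1,1,1]
}}

```text
time: 14.4
tool_pos: [0.5761, -0.3707, 0.2507]
ee_rot: [3.141, 0.001, 2.383]
wrist_force: [0.8, -0.2, 0.5]
width: 0.0941
finger_force: 0.0
```

{"name": "play_rows", "arguments": {
  "translation": [
    [0,0,0],
    [0,0,0],
    [0,0,0],
    [0,0,0],
    [0,0,0],
    [0,0,0],
    [0,0,0],
    [0,0,0]
  ],
  "twist": [
    [0,0,0],
    [0,0,0],
    [0,0,0],
    [0,0,0],
    [0,0,0],
    [0,0,0],
    [0,0,0],
    [0,0,0]
  ],
  "gripper": [-1,-1,-1,-1,-1,-1,-1,-1]
}}

```text
time: 15.2
tool_pos: [0.5757, -0.3709, 0.2498]
ee_rot: [3.141, -0.0, 2.383]
wrist_force: [0.8, -0.0, 0.8]
width: 0.0419
finger_force: 29.9
```

```bash
python3 -c "
from h import *
to(*WX['g'],.37)"
```

```text
units xyz [ 5.68  4.34 -3.01] n>= 7.0 twist z units 0.0 at [ 0.5757 -0.3709  0.2498] [ 3.141 -0.     2.383] w 0.0419 t 15.2 F [ 0.8 -0.   0.8]
```

{"name": "play_rows", "arguments": {
  "translation": [
    [0,0,-0.4],
    [0,0,-0.7],
    [0,0,-0.7],
    [0,0,-0.7],
    [0,0,-0.5],
    [0.4,0.3,0],
    [0.6,0.46,0],
    [0.7,0.54,0]
  ],
  "twist": [
    [0,0,0],
    [0,0,0],
    [0,0,0],
    [0,0,0],
    [0,0,0],
    [0,0,0],
    [0,0,0],
    [0,0,0]
  ],
  "gripper": [-1,-1,-1,-1,-1,-1,-1,-1]
}}

```text
time: 16.0
tool_pos: [0.5618, -0.2862, 0.371]
ee_rot: [3.141, 0.001, 2.381]
wrist_force: [0.4, 2.1, -0.7]
width: 0.0418
finger_force: 29.9
```

{"name": "play_rows", "arguments": {
  "translation": [
    [0.8,0.6,0],
    [0.8,0.6,0],
    [0.8,0.6,0],
    [0.7,0.54,0],
    [0.5,0.4,0],
    [0.38,0.3,0],
    [0,0,0],
    [0,0,0]
  ],
  "twist": [
    [0,0,0],
    [0,0,0],
    [0,0,0],
    [0,0,0],
    [0,0,0],
    [0,0,0],
    [0,0,0],
    [0,0,0]
  ],
  "gripper": [-1,-1,-1,-1,-1,-1,-1,-1]
}}

```text
time: 16.8
tool_pos: [0.5303, -0.0885, 0.3709]
ee_rot: [3.141, 0.002, 2.384]
wrist_force: [0.3, -0.5, 0.0]
width: 0.0421
finger_force: 29.9
```

```bash
python3 chk.py glue g 0.12 gl1.png
```

```text
units xyz [-0.01 -0.    0.  ] n>= 1.0 twist z units 0.01 at [ 0.5303 -0.0885  0.3709] [3.141e+00 2.000e-03 2.384e+00] w 0.0421 t 16.8 F [ 0.3 -0.5  0. ]
top []
side [(array([ 0.5282, -0.088 ,  0.1798]), 0.64), (array([ 0.6097, -0.1637,  0.0097]), 0.63)]
```

View pics/gl1.png

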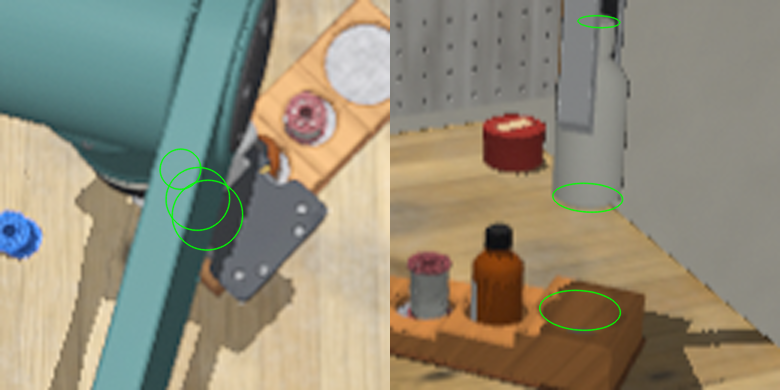

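{"name": "play_rows", "arguments": {
  "translation": [
    [0,0,0.5],
    [0,0,0.6],
    [0,0,0.4],
    [0,0,0.3],
    [0,0,0.3],
    [0,0,0.3],
    [0,0,0.3],
    [0,0,0]
  ],
  "twist": [
    [0,0,0],
    [0,0,0],
    [0,0,0],
    [0,0,0],
    [0,0,0],
    [0,0,0],
    [0,0,0],
    [0,0,0]
  ],
  "gripper": [-1,-1,-1,-1,-1,-1,-1,-1]
}}

```text
time: 17.8
tool_pos: [0.53, -0.0886, 0.2604]
ee_rot: [-3.14, -0.002, 2.383]
wrist_force: [-0.8, 0.9, -0.6]
width: 0.042
finger_force: 30.0
```

{"name": "play_rows", "arguments": {
  "translation": [
    [0,0,0],
    [0,0,0],
    [0,0,0],
    [0,0,0],
    [0,0,-0.5],
    [0,0,-0.8],
    [0,0,-0.9],
    [0,0,-0.8]
  ],
  "twist": [
    [0,0,0],
    [0,0,0],
    [0,0,0],
    [0,0,0],
    [0,0,0],
    [0,0,0],
    [0,0,0],
    [0,0,0]
  ],
  "gripper": [0.1,0.3,0.6,1,1,1,1,1]
}}

```text
time: 18.6
tool_pos: [0.5302, -0.0885, 0.3838]
ee_rot: [3.141, 0.001, 2.383]
wrist_force: [0.2, -0.6, 0.8]
width: 0.0935
finger_force: 0.0
```

```bash
python3 -c "
from h import *
to(*T['tin'][:2],.27)"
```

```text
units xyz [-3.78 -7.59  2.85] n>= 8.0 twist z units 0.0 at [ 0.5302 -0.0885  0.3838] [3.141e+00 1.000e-03 2.383e+00] w 0.0935 t 18.6 F [ 0.2 -0.6  0.8]
```

{"name": "play_rows", "arguments": {
  "translation": [
    [-0.3,-0.6,0],
    [-0.47,-0.95,0],
    [-0.47,-0.95,0],
    [-0.5,-1,0],
    [-0.5,-1,0],
    [-0.5,-1,0],
    [-0.5,-1,0],
    [-0.54,-1,0]
  ],
  "twist": [
    [0,0,0],
    [0,0,0],
    [0,0,0],
    [0,0,0],
    [0,0,0],
    [0,0,0],
    [0,0,0],
    [0,0,0]
  ],
  "gripper": [1,1,1,1,1,1,1,1]
}}

```text
time: 19.4
tool_pos: [0.4328, -0.4119, 0.3823]
ee_rot: [3.141, 0.001, 2.383]
wrist_force: [0.5, -0.2, -0.8]
width: 0.0942
finger_force: 0.0
```

{"name": "play_rows", "arguments": {
  "translation": [
    [0,-0.09,0.5],
    [0,0,0.8],
    [0,0,0.8],
    [0,0,0.8],
    [0,0,0.5],
    [0,0,0]
  ],
  "twist": [
    [0,0,0],
    [0,0,0],
    [0,0,0],
    [0,0,0],
    [0,0,0],
    [0,0,0]
  ],
  "gripper": [1,1,1,1,1,1]
}}

```text
time: 20.0
tool_pos: [0.4303, -0.4119, 0.2419]
ee_rot: [3.141, -0.008, 2.383]
wrist_force: [0.2, 0.2, -0.1]
width: 0.0941
finger_force: 0.0
```

```bash
python3 -c "
from h import *
to(*T['tin'][:2],.21)"
```

```text
units xyz [-0.03 -0.01  0.8 ] n>= 1.0 twist z units 0.0 at [ 0.4303 -0.4119  0.2419] [ 3.141 -0.008  2.383] w 0.0941 t 20.0 F [ 0.2  0.2 -0.1]
```

{"name": "play_rows", "arguments": {
  "translation": [
    [-0.02,-0.01,0.5],
    [0,0,0.28],
    [0,0,0],
    [0,0,0],
    [0,0,0],
    [0,0,0],
    [0,0,0],
    [0,0,0]
  ],
  "twist": [
    [0,0,0],
    [0,0,0],
    [0,0,0],
    [0,0,0],
    [0,0,0],
    [0,0,0],
    [0,0,0],
    [0,0,0]
  ],
  "gripper": [1,1,1,-1,-1,-1,-1,-1]
}}

```text
time: 20.8
tool_pos: [0.4315, -0.4139, 0.2151]
ee_rot: [3.142, 0.001, 2.383]
wrist_force: [-0.2, 0.2, 0.9]
width: 0.0574
finger_force: 0.0
```

{"name": "play_rows", "arguments": {
  "translation": [
    [0,0,0],
    [0,0,0],
    [0,0,0],
    [0,0,0]
  ],
  "twist": [
    [0,0,0],
    [0,0,0],
    [0,0,0],
    [0,0,0]
  ],
  "gripper": [-1,-1,-1,-1]
}}

```text
time: 21.2
tool_pos: [0.4315, -0.4138, 0.215]
ee_rot: [3.142, 0.0, 2.383]
wrist_force: [-0.4, -0.0, 2.0]
width: 0.0555
finger_force: 30.0
```

```bash
python3 -c "
from h import *
to(*WX['t'],.33)"
```

```text
units xyz [-0.45  7.6  -2.87] n>= 7.0 twist z units 0.0 at [ 0.4315 -0.4138  0.215 ] [3.142 0.    2.383] w 0.0555 t 21.2 F [-0.4 -0.   2. ]
```

{"name": "play_rows", "arguments": {
  "translation": [
    [0,0,-0.4],
    [0,0,-0.7],
    [0,0,-0.7],
    [0,0,-0.7],
    [-0.03,0.4,0],
    [-0.04,0.6,0],
    [-0.05,0.8,0],
    [-0.05,0.8,0]
  ],
  "twist": [
    [0,0,0],
    [0,0,0],
    [0,0,0],
    [0,0,0],
    [0,0,0],
    [0,0,0],
    [0,0,0],
    [0,0,0]
  ],
  "gripper": [-1,-1,-1,-1,-1,-1,-1,-1]
}}

```text
time: 22.0
tool_pos: [0.5088, -0.3413, 0.3119]
ee_rot: [3.141, -0.004, 2.382]
wrist_force: [-0.2, -0.4, -0.9]
width: 0.0551
finger_force: 30.0
```

{"name": "play_rows", "arguments": {
  "translation": [
    [-0.05,0.9,0],
    [-0.05,0.9,0],
    [-0.05,0.9,0],
    [-0.05,0.9,0],
    [-0.04,0.8,0],
    [-0.04,0.6,0],
    [0,0,0],
    [0,0,0]
  ],
  "twist": [
    [0,0,0],
    [0,0,0],
    [0,0,0],
    [0,0,0],
    [0,0,0],
    [0,0,0],
    [0,0,0],
    [0,0,0]
  ],
  "gripper": [-1,-1,-1,-1,-1,-1,-1,-1]
}}

```text
time: 22.8
tool_pos: [0.6538, -0.2044, 0.312]
ee_rot: [-3.14, -0.003, 2.384]
wrist_force: [-0.3, -0.2, -0.2]
width: 0.0549
finger_force: 30.0
```

```bash
python3 chk.py tin t 0.1 ti1.png
```

```text
units xyz [-0.02 -0.03  0.  ] n>= 1.0 twist z units 0.02 at [ 0.6538 -0.2044  0.312 ] [-3.140e+00 -3.000e-03  2.384e+00] w 0.0549 t 22.8 F [-0.3 -0.2 -0.2]
top [(array([ 0.6518, -0.203 ,  0.1182]), 0.81)]
side [(array([ 0.6529, -0.2039,  0.1141]), 0.61), (array([ 0.5299, -0.0873,  0.009 ]), 0.44), (array([0.719 , 0.0023, 0.0015]), 0.41)]
```

View pics/ti1.png

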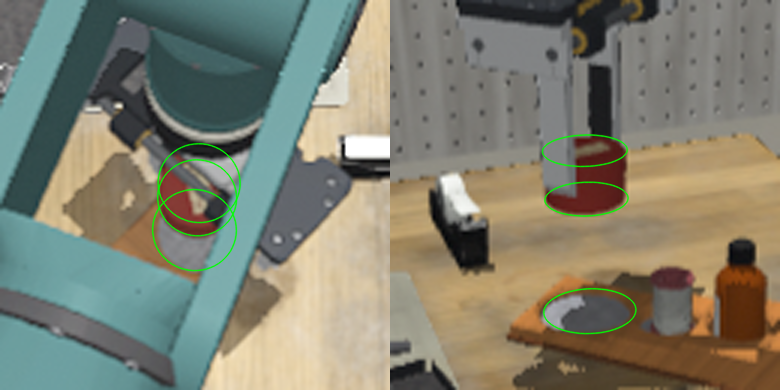

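{"name": "play_rows", "arguments": {
  "translation": [
    [-0.04,-0.02,0.4],
    [0,0,0.5],
    [0,0,0.4],
    [0,0,0.3],
    [0,0,0.25],
    [0,0,0.2],
    [0,0,0.13],
    [0,0,0]
  ],
  "twist": [
    [0,0,0],
    [0,0,0],
    [0,0,0],
    [0,0,0],
    [0,0,0],
    [0,0,0],
    [0,0,0],
    [0,0,0]
  ],
  "gripper": [-1,-1,-1,-1,-1,-1,-1,-1]
}}

```text
time: 23.8
tool_pos: [0.6542, -0.2072, 0.2267]
ee_rot: [-3.141, -0.001, 2.383]
wrist_force: [-0.5, 1.1, -1.3]
width: 0.0551
finger_force: 30.0
```

{"name": "play_rows", "arguments": {
  "translation": [
    [0,0,0.06],
    [0,0,0.06],
    [0,0,0]
  ],
  "twist": [
    [0,0,0],
    [0,0,0],
    [0,0,0]
  ],
  "gripper": [-1,-1,-1]
}}

```text
time: 24.1
tool_pos: [0.6543, -0.2072, 0.2227]
ee_rot: [3.141, 0.0, 2.383]
wrist_force: [-0.2, 0.2, -1.3]
width: 0.0553
finger_force: 30.0
```

Opening, then lifting clear and moving the arm back towards the left so the cameras can see.

{"name": "play_rows", "arguments": {
  "translation": [
    [0,0,0],
    [0,0,0],
    [0,0,0],
    [0,0,0],
    [0,0,-0.5],
    [0,0,-1],
    [0,0,-1],
    [0,0,-1]
  ],
  "twist": [
    [0,0,0],
    [0,0,0],
    [0,0,0],
    [0,0,0],
    [0,0,0],
    [0,0,0],
    [0,0,0],
    [0,0,0]
  ],
  "gripper": [0.4,0.6,0.8,1,1,1,1,1]
}}

```text
time: 24.9
tool_pos: [0.6541, -0.2072, 0.3641]
ee_rot: [-3.142, -0.0, 2.383]
wrist_force: [0.4, 0.1, 0.5]
width: 0.0938
finger_force: 0.0
```

{"name": "play_rows", "arguments": {
  "translation": [
    [0,0,-1],
    [0.7,0.7,0],
    [0.7,0.7,0],
    [0.7,0.7,0],
    [0.7,0.7,0],
    [0.7,0.7,0],
    [0.7,0.7,0],
    [0.7,0.7,0]
  ],
  "twist": [
    [0,0,0],
    [0,0,0],
    [0,0,0],
    [0,0,0],
    [0,0,0],
    [0,0,0],
    [0,0,0],
    [0,0,0]
  ],
  "gripper": [1,1,1,1,1,1,1,1]
}}

```text
time: 25.7
tool_pos: [0.6466, 0.0714, 0.403]
ee_rot: [3.141, 0.0, 2.383]
wrist_force: [-0.5, 0.6, -0.1]
width: 0.0939
finger_force: 0.0
```

{"name": "play_rows", "arguments": {
  "translation": [
    [0.9,0,0],
    [0.9,0,0],
    [0.9,0,0],
    [0.9,0,0],
    [0.9,0,0],
    [0.9,0,0],
    [0.9,0,0],
    [0,0,0]
  ],
  "twist": [
    [0,0,0],
    [0,0,0],
    [0,0,0],
    [0,0,0],
    [0,0,0],
    [0,0,0],
    [0,0,0],
    [0,0,0]
  ],
  "gripper": [1,1,1,1,1,1,1,1]
}}

```text
time: 26.5
tool_pos: [0.4614, 0.2455, 0.4035]
ee_rot: [3.14, -0.001, 2.388]
wrist_force: [0.2, -0.2, -1.2]
width: 0.094
finger_force: 0.0
```

```bash
cat > fin.py <<'E'
from h import *
to(.3,.3,.4)
F={"glue":("g",.010),"dye":("d",.010),"spool":("s",.010),"tin":("t",.006)}
S=[circ(*WX[w],fz+z,r) for n,(w,fz) in F.items() for z,r in T[n][2][1:]]
ims=[]
for c,b in (("top",(210,140,340,260)),("side",(230,140,370,269))):
    im=np.ascontiguousarray(robot.snapshot(c)[:,:,::-1])
    for n in ["glue_bottle_mid","dye_bottle_mid","thread_spool_mid","round_tin_mid"]:
        print(c,n,[(np.round(d["centre"],4),round(d["score"],2)) for d in robot.spot_point(n,c)][:2])
    o=overlay(c,im,[b],[2.8],S)[0]; ims.append(cv2.resize(o,(395,364)))
cv2.imwrite("pics/fin.png",np.hstack(ims))
for n,w in (("glue","g"),("dye","d"),("spool","s"),("tin","t")): print(n,WX[w].round(4))
E
python3 fin.py
```

```text
units xyz [ 3.87 -1.79  0.09] n>= 4.0 twist z units 0.05 at [0.4614 0.2455 0.4035] [ 3.140e+00 -1.000e-03  2.388e+00] w 0.094 t 26.5 F [ 0.2 -0.2 -1.2]
top glue_bottle_mid []
top dye_bottle_mid [(array([ 0.5676, -0.126 ,  0.0498]), 0.6)]
top thread_spool_mid [(array([0.5159, 0.0576, 0.0193]), 0.68), (array([ 0.6083, -0.1627,  0.0309]), 0.53)]
top round_tin_mid [(array([ 0.5279, -0.0863,  0.011 ]), 0.7), (array([ 0.6571, -0.2064,  0.0287]), 0.64)]
side glue_bottle_mid [(array([ 0.5301, -0.0902,  0.0674]), 0.9), (array([ 7.117e-01, -3.671e-01, -5.000e-04]), 0.19)]
side dye_bottle_mid [(array([ 0.5671, -0.126 ,  0.0503]), 0.63)]
side thread_spool_mid [(array([0.5223, 0.0594, 0.0202]), 0.97), (array([ 0.6064, -0.161 ,  0.0298]), 0.67)]
side round_tin_mid [(array([ 0.6524, -0.2044,  0.0235]), 0.84)]
glue [ 0.5303 -0.0888]
dye [ 0.5687 -0.1252]
spool [ 0.6068 -0.1614]
tin [ 0.6536 -0.2057]
```

View pics/fin.png

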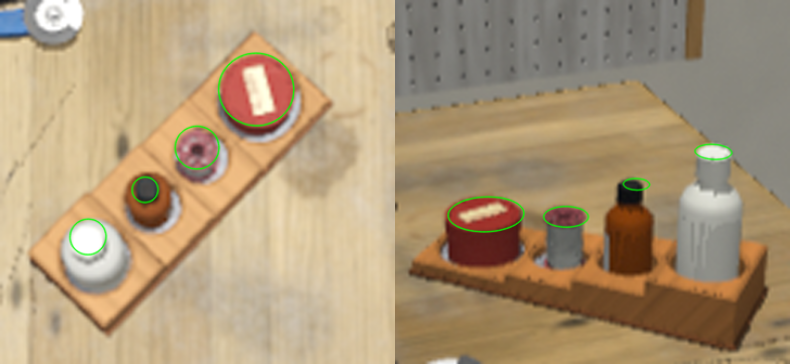

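All four stand in their wells, from the tin at (485,215) to the glue bottle at (712,152), and their heights match the well floors. The gripper is well clear of everything.

```bash
python3 -c "
from bench import robot
print(robot.close_job())"
```

```text
the job is handed in; nothing more can be done
None
```

I handed the job in at about 27 s: the glue bottle, dye bottle, grey thread spool and round tin stand upright in their own wells, highest step to lowest, within about 3 mm of centre by the last camera check, and the arm did not go near the cutter, the dispenser or the blue spool.

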